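# Nest the catch cup and empty the ball dispenser

### The job

Stand the small metal cup with the tapered foot in the ball dispenser's rubber-lined holder and press it down lightly, just until the top of the rubber liner is level with the holder's steel rim; driven deeper it would wedge and jam. Let go of the cup, then draw the dispenser's slide gate out until it meets its end stop, so that all three balls roll into the cup and stay there.

Things in the scene. Friction and masses are not known exactly. Their poses are not given: they have to be found in the camera images.
- cup: Loose plain aluminium catch cup, 0.1 to 0.2 kg, round, 82 mm tall, stands upright on the bench. Solid tapered foot, 36 mm across at the underside, widening evenly to 56 mm at 46 mm height; above it a straight collar, 56 mm across, to grip. Origin: centre of underside, z up. Not the white plastic beaker (77 mm wide, 99 tall), nor the lidded tin (72 wide, 122 tall).
- cup_rim (a point): Centre of the cup's mouth, 82 mm above its underside. The collar is hollow: 3 mm wall, inside floor at 50 mm height.
- dispenser: Fixed ball dispenser. Origin: on the holder's axis at its underside, on a 6 mm mat; x back along the chute, away from the robot (turned up to 12 deg), y left, z up. Plate 8 mm thick, x -55 to 225, y +-70 mm. An 18 deg chute slopes to the holder, its lip at x 36, 111 mm high, with 15 mm side walls; hopper sides from x 120 mm back, up to 210 mm high. Set the cup with fingers along y.
- holder_rim (a point): Centre of the fixed rim of the upright round steel holder: 73 mm outside diameter, rim 50 mm above the underside (56 above the bench). With the liner flush, the seated cup's rim is about 54 mm above this point, just below the chute's lip.
- liner (a joint): How far the black rubber liner in the holder has sunk, m: at 0 its top is 8 mm above the steel rim, at 0.008 level with it, beyond 0.012 the cup is jammed. Starts at 0 to 0.003. Under the cup's weight alone it stays; a push of about 7 N (more if quick) moves liner and cup down together, and it stays where left.
- liner_top (a point): Centre of the liner's top face; moves with it. The liner is a ring of 63 mm outside diameter with 8 ribs inside, tapered like the cup's foot. The foot meets the ribs when its underside is about 28 mm below this point (cup rim about 54 mm above it).
- gate (a joint): How far the slide gate is drawn out, m: 0 closed (starts at 0 to 0.004), 0.045 against its end stop. It slides along the dispenser's +y (to the left), resists with about 3 N and stays where it is left. The balls roll out once it is about half drawn.
- gate_tab (a point): Centre of the top of the gate's black upright grip tab: 16 mm along the dispenser's x, 22 mm along y, 46 mm tall, free on all sides, top about 183 mm above the underside. In the dispenser's frame it lies at x 117 mm, y 76 mm plus the gate's draw. Moves with the gate.
- ball_1_center (a point): Centre of steel ball 1 of three, 18 mm diameter, 24 g, waiting in the chute behind the gate (lowest).
- ball_2_center (a point): Centre of steel ball 2 of three, 18 mm diameter, 24 g, waiting in the chute behind the gate (middle).
- ball_3_center (a point): Centre of steel ball 3 of three, 18 mm diameter, 24 g, waiting in the chute behind the gate (highest).

How it is judged:
By the outcome, as a careful person would: the job done as asked, in the order asked, and still so for the second after the job is handed in, with the robot touching nothing.
It also fails if it takes over 58 s, if anything falls off the work surface, if the arm or the gripper's body presses on something with over 40 N, if the wrist force passes 120 N, or if a joint passes its speed limit or range.

### The arm

A 6-joint arm with a two-finger parallel gripper is mounted at the origin on a cart in front of the work surface, level with it; the furniture and walls round the work are solid. World frame = base frame: x ahead of the robot, y to its left, z up, the work surface at z = 0. Lengths are in m, angles in rad, forces in N, time in s.
With the tool pointing down it reaches from about 0.35 to 0.975 m from the base axis. Payload 17.4 kg.
Tool frame: the origin (TCP) lies at the very end of the fingers, on their centre line; the grasp point (between the pads) lies behind it (pinch_z is the z of the grasp point in the tool frame, in m); z points along the fingers, y is the line along which they close (so a half turn about z gives the same grasp; the last joint's range is limited). The gripper opens to 85 mm and grips with 20 to 120 N. Pads are 22 mm wide; open, the fingers measure 114 mm over their backs; the gripper's body (76 mm by 85 mm) begins 54 mm behind the grasp point. The pads swing forward as they close: fully open they stand 13 mm farther back than shut.
Start: joints at [1.131, 0.116, 1.442, -0, 1.584, -0.038], TCP at [0.264, 0.621, 0.231] pointing down, gripper open.
Joint ranges: [-2.83, 2.83], [-0.83, 2.19], [0.07, 2.5], [-1.14, 4.28], [0.01, 3], [-2.97, 2.97]. Speed limits (rad/s): [1.89, 1.89, 2.22, 3.14, 3.14, 3.14].

### API

Orientations are given as a rotation vector (axis times angle).
In Python, from rig import movep, move_linear, movej, open_jaws, close_gripper, hold, solve_ik, sense, snapshot, Unreachable, finish_job, trace, pinch_z gives the robot as it stands. Calls block until the motion is done:
- movep(position, orientation): joint-space move of the TCP to a pose.
- move_linear(position, attitude=None, vel=0.15): straight line of the TCP; attitude=None keeps the orientation; vel is the mean speed in m/s.
- movej(angles): joint-space move.
- open_jaws() and close_gripper(): open the fingers fully, or close them until they stop; the grip force is fixed at half the most.
- hold(seconds).
- solve_ik(position, orientation): joint angles nearest the present ones, or None.
- sense(): the state.
- snapshot(name): name is "side" or "top" or "wrist"; returns a dict with "image" (480x640x3 uint8, red, green, blue), "range_z" (480x640 float32, m along the optical axis (not along the pixel's ray), 0 where there is no reading), "mtx" (3x3 intrinsics, pixels), "rvec" (rotation vector, rad) and "tvec" (3), from world to camera coordinates, as OpenCV has them. Camera axes: x right, y down, z forward; pixel columns grow to the right and rows downward; lengths in m; the calibration is good to about 2 mm. A picture is of the moment at which its call begins.
A pose or a line that the arm cannot do raises Unreachable and nothing moves.
- finish_job(): hands the job in; it is judged then, once.
Trained networks look in the newest picture that a camera, given by its name, has taken for a name from the list of things; names that differ only in an ending like _2 or _b are one class to them, and where a whole thing is asked for, a point or a joint stands for the part that bears it (a point fixed in the world has none). Each returns a list of dicts, best first, with "confidence" (0 to 1); they miss things now and then, are a little off and sometimes report something else, mostly with a low value. They report only what shows in the picture. A call takes as long as a camera call.
- trace(camera, label): "mask" (480x640 bool, what is visible of it) and "at" ([column, row] in pixels, amid what is visible of it).
The state is a dict: "time_s": time; "joint_pos": joint angles; "qvel": joint speeds; "joint_torque": joint torques, N m; "ee_pos": TCP position; "orientation": TCP orientation; "force": force on the tool from outside, world axes, zero at the start; "torque": the same for the moment, N m; "grip_width": finger opening in m; "gripper_force": force on a finger pad.
Only numpy, scipy, OpenCV 4.12 (cv2) and the standard library are available. Lean on these libraries where they do the work, as an engineer would, in place of code of your own. Each camera call takes 0.05 s, during which the arm holds its last target. There are 200 camera calls.

## Working session

There is one attempt and no reset: what is moved stays moved. The work goes in short steps, each a Python script; the robot and the scene stay as the last script left them, time stands still between calls to the robot, and variables do not carry over. Pictures are saved under pics/ and viewed, at most 10 in all, crops included, and the job is handed in when it is done.

```bash
mkdir -p pics; ls
cat > h.py <<'E'
import numpy as np, cv2
from rig import *
def pts(s,mask):
    z=s["range_z"]; v,u=np.nonzero(mask&(z>0)); d=z[v,u]
    K=s["mtx"]; R=cv2.Rodrigues(np.array(s["rvec"],float))[0]
    c=np.stack([(u-K[0,2])/K[0,0]*d,(v-K[1,2])/K[1,1]*d,d])
    return (R.T@(c-np.array(s["tvec"],float).reshape(3,1))).T
def save(s,n): cv2.imwrite("pics/"+n,s["image"][:,:,::-1])
E
python3 - <<'E'
from h import *
print(pinch_z, sense())
for cam in ["top","side"]:
    s=snapshot(cam); save(s,cam+"1.png")
    print(cam, -cv2.Rodrigues(np.array(s["rvec"],float))[0].T@np.array(s["tvec"],float).ravel())
    for l in ["cup","dispenser","gate_tab","liner","ball_1_center"]:
        for r in trace(cam,l)[:3]:
            p=pts(s,r["mask"])
            print(cam,l,round(r["confidence"],2),np.round(r["at"]),r["mask"].sum(),len(p) and np.round(np.percentile(p,[2,50,98],axis=0),3).tolist())
E
```

```text
pics
rig.py
-0.0187 {'time_s': 0.0, 'joint_pos': array([ 1.13119341e+00,  1.16462983e-01,  1.44223713e+00, -9.03685585e-07,
        1.58399439e+00, -3.77742100e-02]), 'qvel': array([ 6.36497543e-06, -1.01973899e-03, -4.29419418e-04, -3.11674164e-04,
       -9.16243046e-04,  7.49441046e-04]), 'joint_torque': array([ 2.72255042e-03, -7.32003164e+01, -6.32485771e+01,  6.71296380e-05,
        6.27487432e-03,  7.86610116e-06]), 'ee_pos': array([0.26390926, 0.62107381, 0.23059515]), 'orientation': array([-6.26901235e-01, -3.07814314e+00,  1.68191521e-03]), 'force': array([ 0.34764158, -0.01772698,  0.67674449]), 'torque': array([ 0.04296549, -0.01530526,  0.01735658]), 'gripper_force': 0.0, 'grip_width': 0.08532211888081653}
top [ 0.5312597  -0.0920807   1.02434287]
top cup 0.72 [304. 279.] 574 [[0.485, -0.089, 0.045], [0.509, -0.062, 0.051], [0.536, -0.037, 0.084]]
top dispenser 0.95 [459. 239.] 8588 [[0.462, -0.472, 0.011], [0.601, -0.39, 0.018], [0.725, -0.311, 0.206]]
top gate_tab 0.78 [449. 223.] 310 [[0.612, -0.408, 0.14], [0.621, -0.332, 0.16], [0.629, -0.311, 0.192]]
top liner 0.6 [477. 280.] 476 [[0.482, -0.439, 0.036], [0.509, -0.416, 0.062], [0.539, -0.38, 0.067]]
top ball_1_center 0.41 [482. 218.] 64 [[0.626, -0.406, 0.156], [0.633, -0.397, 0.162], [0.641, -0.391, 0.166]]
side [0.48104033 0.89899647 0.6187951 ]
side cup 0.92 [350. 277.] 870 [[0.483, -0.09, 0.003], [0.507, -0.045, 0.059], [0.533, -0.034, 0.082]]
side dispenser 0.62 [322. 216.] 3732 [[0.462, -0.466, 0.008], [0.612, -0.382, 0.03], [0.721, -0.311, 0.204]]
side liner 0.45 [360. 216.] 205 [[0.478, -0.441, 0.046], [0.507, -0.423, 0.06], [0.535, -0.377, 0.066]]
```

View pics/top1.png

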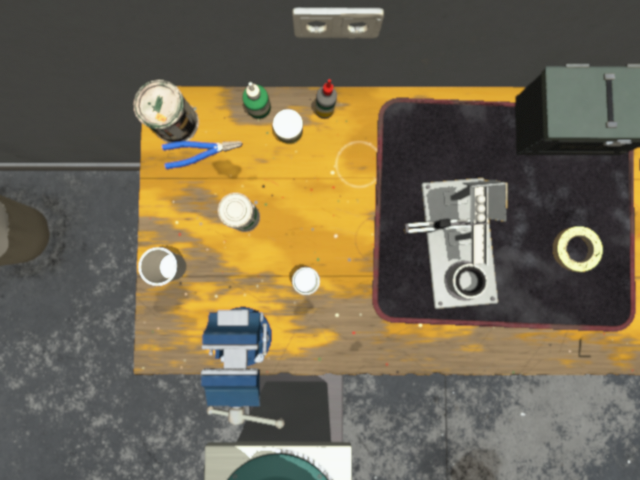

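View pics/side1.png

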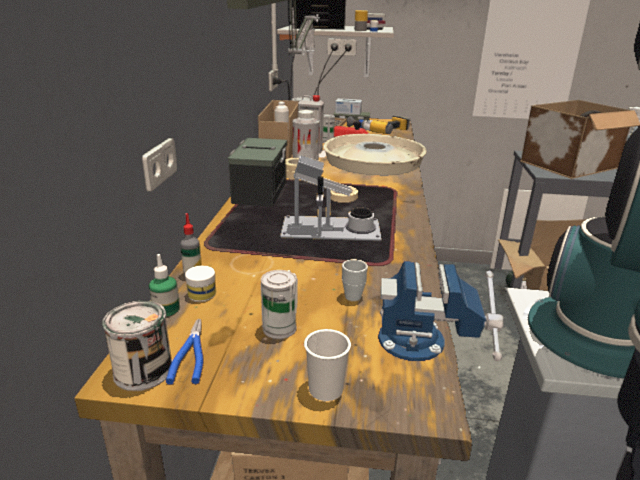

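The top view shows the cup at about (305,281), the holder at (468,280), the chute running up to the hopper at (490,200), and the gate and its tab at about (430,226). The dispenser is turned a few degrees. In the side view, the cup at (354,280) is upright and the vise is next to it. Next I'll estimate the yaw and take wrist views.

```bash
cat >> h.py <<'E'
def down(a):  # tool down, tool y along world angle a
    y=np.array([np.cos(a),np.sin(a),0]); z=np.array([0,0,-1.]); x=np.cross(y,z)
    return cv2.Rodrigues(np.stack([x,y,z],1))[0].ravel()
def circ(p):
    from scipy.optimize import least_squares
    f=lambda q:np.hypot(p[:,0]-q[0],p[:,1]-q[1])-q[2]
    return least_squares(f,[*p[:,:2].mean(0),.03],loss='soft_l1',f_scale=.001).x
E
python3 - <<'E'
from h import *
s=snapshot("top"); p=pts(s,trace("top","dispenser")[0]["mask"])
q=p[(p[:,2]>.009)&(p[:,2]<.019)]
(c,sz,an)=cv2.minAreaRect((q[:,:2]*1000).astype(np.float32)); print("plate",c,sz,an)
yaw=np.deg2rad(5.5)
movep([.46,-.062,.33],down(yaw-np.pi/2))
s=snapshot("wrist"); save(s,"w1.png")
R=cv2.Rodrigues(np.array(s["rvec"],float))[0]; print("cam",-R.T@np.array(s["tvec"],float).ravel(),R[2])
for r in trace("wrist","cup")[:2]:
    p=pts(s,r["mask"]); t=p[abs(p[:,2]-.082)<.006]; print(r["confidence"],r["at"],len(p),len(t), circ(t) if len(t)>9 else 0)
movep([.50,-.38,.36],down(yaw-np.pi/2))
s=snapshot("wrist"); save(s,"w2.png"); np.savez("w2.npz",**s)
print("cam",-cv2.Rodrigues(np.array(s["rvec"],float))[0].T@np.array(s["tvec"],float).ravel(), sense()["time_s"],sense()["force"])
for l in ["dispenser","gate_tab","liner","ball_1_center"]:
  for r in trace("wrist",l)[:2]:
    p=pts(s,r["mask"]); print(l,r["confidence"],r["at"],len(p),len(p) and np.round(np.percentile(p,[2,50,98],axis=0),4).tolist())
E
```

```text
Traceback (most recent call last):
IndexError: list index out of range
```

Run:
```python
from h import *
s=snapshot("top"); m=np.zeros((480,640),bool); m[170:315,410:515]=1; p=pts(s,m)
q=p[(p[:,2]>.0105)&(p[:,2]<.0175)]; print(len(q))
(c,sz,an)=cv2.minAreaRect((q[:,:2]*1000).astype(np.float32)); print("plate",c,sz,an)
yaw=np.deg2rad(5.5)
movep([.46,-.062,.33],down(yaw-np.pi/2))
s=snapshot("wrist"); save(s,"w1.png")
R=cv2.Rodrigues(np.array(s["rvec"],float))[0]; print("cam",-R.T@np.array(s["tvec"],float).ravel(),R[2])
for r in trace("wrist","cup")[:2]:
    p=pts(s,r["mask"]); t=p[abs(p[:,2]-.082)<.006]; print(r["confidence"],r["at"],len(p),len(t), circ(t) if len(t)>9 else 0)
movep([.50,-.38,.36],down(yaw-np.pi/2))
s=snapshot("wrist"); save(s,"w2.png"); np.savez("w2.npz",**s)
print("cam",-cv2.Rodrigues(np.array(s["rvec"],float))[0].T@np.array(s["tvec"],float).ravel(), sense()["time_s"],sense()["force"])
for l in ["dispenser","gate_tab","liner","ball_1_center"]:
  for r in trace("wrist",l)[:2]:
    p=pts(s,r["mask"]); print(l,r["confidence"],r["at"],len(p),len(p) and np.round(np.percentile(p,[2,50,98],axis=0),4).tolist())
```

```text
4223
plate (598.0208740234375, -409.4685363769531) (228.4899139404297, 325.9434814453125) 87.72825622558594
cam [ 0.52907888 -0.05394042  0.47220232] [-0.27051121 -0.02542724 -0.96238097]
0.6 [324.0, 154.2] 2429 536 [ 0.51065836 -0.06074364  0.02606427]
cam [ 0.56908671 -0.3713695   0.50268243] 4.6667 [0.09700457 0.1437578  1.0939707 ]
dispenser 0.92 [337.4, 106.0] 26542 [[0.4635, -0.4693, 0.0123], [0.6043, -0.3886, 0.0192], [0.6976, -0.2858, 0.1999]]
gate_tab 0.79 [276.3, 70.4] 1614 [[0.6117, -0.405, 0.1454], [0.6207, -0.332, 0.1607], [0.6268, -0.312, 0.1906]]
gate_tab 0.48 [357.8, 10.2] 409 [[0.6592, -0.4024, 0.1666], [0.6648, -0.3945, 0.1727], [0.6714, -0.3868, 0.176]]
liner 0.62 [354.8, 197.5] 1511 [[0.4814, -0.4368, 0.0146], [0.5075, -0.4104, 0.0625], [0.5404, -0.3788, 0.0649]]
ball_1_center 0.83 [355.2, 57.3] 399 [[0.6255, -0.4051, 0.1546], [0.6324, -0.3971, 0.1616], [0.6408, -0.3894, 0.1648]]
ball_1_center 0.27 [339.5, 99.9] 26823 [[0.4635, -0.4694, 0.0122], [0.6054, -0.3884, 0.0193], [0.6975, -0.2768, 0.1998]]
```

View pics/w2.png

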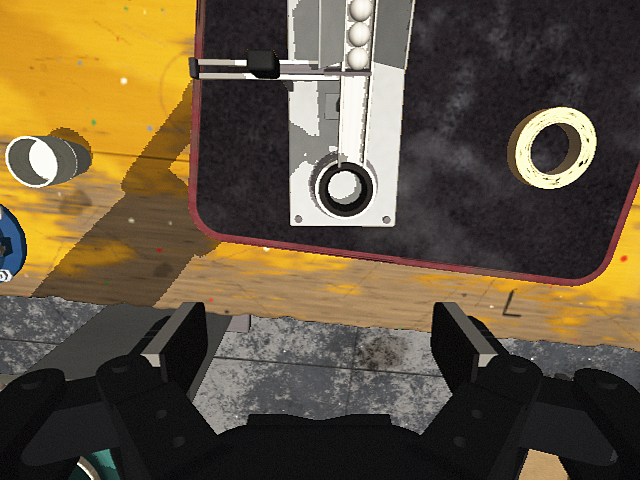

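View pics/w1.png

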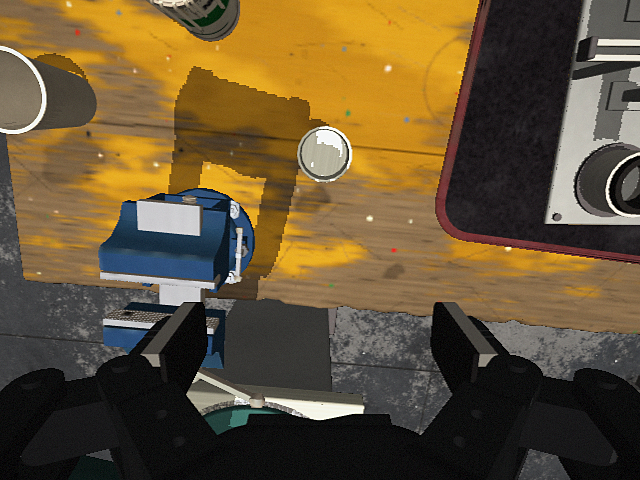

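The wrist views show the holder and liner at (345,188), the balls at (358,10–57), the gate tab at (263,64), and the cup at (325,154) from the first position. Next I'll fit the dispenser pose precisely.

Run:
```python
from h import *
s=dict(np.load("w2.npz")); 
z=s["range_z"]; P=np.full((480,640,3),np.nan); v,u=np.nonzero(z>0); P[v,u]=pts(s,np.ones((480,640),bool))
# plate edges from range: left & right per row, z in plate band
def show(n,q): print(n,np.round(q,4))
L=[];Rr=[]
for r in range(120,222,3):
    ok=np.nonzero(abs(P[r,:,2]-.014)<.004)[0]; ok=ok[(ok>270)&(ok<420)]
    if len(ok): L.append(P[r,ok[0],:2]); Rr.append(P[r,ok[-1],:2])
for n,E in (("L",L),("R",Rr)):
    vx,vy,x0,y0=cv2.fitLine(np.array(E,np.float32),cv2.DIST_HUBER,0,.001,.001).ravel(); sg=np.sign(vx)
    print(n,"deg",np.degrees(np.arctan2(vy*sg,vx*sg)),"y at x=.51",y0+vy/vx*(.51-x0))
m=np.zeros((480,640),bool); m[140:225,300:390]=1
q=pts(s,m)
# holder body & ring
print(np.histogram(q[:,2],bins=np.arange(.0,.09,.004)))
liner=q[(q[:,2]>.0605)&(q[:,2]<.069)]; liner=liner[np.hypot(liner[:,0]-.509,liner[:,1]+.41)<.034]
print("liner n",len(liner),"z",np.percentile(liner[:,2],[10,50,90]), "bbox mid",(liner[:,:2].max(0)+liner[:,:2].min(0))/2,np.ptp(liner[:,:2],axis=0)); 
c,r=cv2.minEnclosingCircle((liner[:,:2]*1000).astype(np.float32)); print("liner enc",c,r)
st=q[(abs(q[:,2]-.056)<.003)]; st=st[np.hypot(st[:,0]-.509,st[:,1]+.41)>.031]
c,r=cv2.minEnclosingCircle((st[:,:2]*1000).astype(np.float32)); print("steel",len(st),np.median(st[:,2]),c,r,circ(st))
m=np.zeros((480,640),bool); m[45:80,240:285]=1; q=pts(s,m); t=q[(abs(q[:,2]-.189)<.005)]
print("tab",len(t),np.median(t[:,2]) if len(t) else 0,np.round(np.percentile(t,[2,50,98],axis=0),4))
```

```text
L deg 4.089689 y at x=.51 -0.3383691
R deg 4.8024855 y at x=.51 -0.4771892
(array([   0,    0,   62, 4230,  545,   64,    7,    8,    9,   22,   88,
        107,  117,  408,  310,  781,  166,    0,    0,    0,    0,    0]), array([0.   , 0.004, 0.008, 0.012, 0.016, 0.02 , 0.024, 0.028, 0.032,
       0.036, 0.04 , 0.044, 0.048, 0.052, 0.056, 0.06 , 0.064, 0.068,
       0.072, 0.076, 0.08 , 0.084, 0.088]))
liner n 930 z [0.06199314 0.06322808 0.06433538] bbox mid [ 0.51059523 -0.40803239] [0.06201778 0.06213498]
liner enc (510.3553771972656, -408.0777893066406) 31.4322509765625
steel 500 0.05580223383021814 (510.379638671875, -407.9551696777344) 36.34880065917969 [ 0.5101021  -0.40810711  0.03425963]
tab 647 0.18910541575056808 [[ 0.6119 -0.3317  0.1856]
 [ 0.6193 -0.3217  0.1891]
 [ 0.627  -0.311   0.1909]]
```

Run:
```python
from h import *
yaw=np.deg2rad(5.0); o=down(yaw-np.pi/2); c=np.array([.5106,-.0607])
movep([*c,.16],o)
move_linear([*c,.042],vel=.12)
close_gripper(); s=sense(); print(s["time_s"],s["grip_width"],s["gripper_force"],s["ee_pos"],s["force"])
move_linear([*c,.20],vel=.2)
h=np.array([.5104,-.4080])
movep([*h,.20],o)
s=snapshot("wrist"); save(s,"w3.png")
for r in trace("wrist","cup")[:1]:
    p=pts(s,r["mask"]); print(r["confidence"],r["at"],np.percentile(p,[1,50,99],axis=0).round(4).tolist())
    top=p[:,2].max(); 
    for b in (.003,.006):
        t=p[p[:,2]>np.percentile(p[:,2],98)-b]; print(b,len(t),t[:,2].mean(),circ(t))
s=sense(); print(s["time_s"],s["grip_width"],s["ee_pos"],s["force"])
```

```text
7.8 0.054812210421130485 62.951066605746746 [ 0.51103851 -0.06078232  0.04295573] [-1.52627652  0.15129263  6.9185256 ]
0.82 [321.0, 342.8] [[0.485, -0.4313, 0.1909], [0.5046, -0.4061, 0.218], [0.5378, -0.3802, 0.2397]]
0.003 3911 0.2386207956976859 [ 0.51087281 -0.40564114  0.02592241]
0.006 5084 0.2377644440993809 [ 0.51126492 -0.40563722  0.02582959]
10.15 0.05512317687321249 [ 0.5109684  -0.40676754  0.20032149] [ 0.81925519 -0.17911753 -1.86593537]
```

View pics/w3.png

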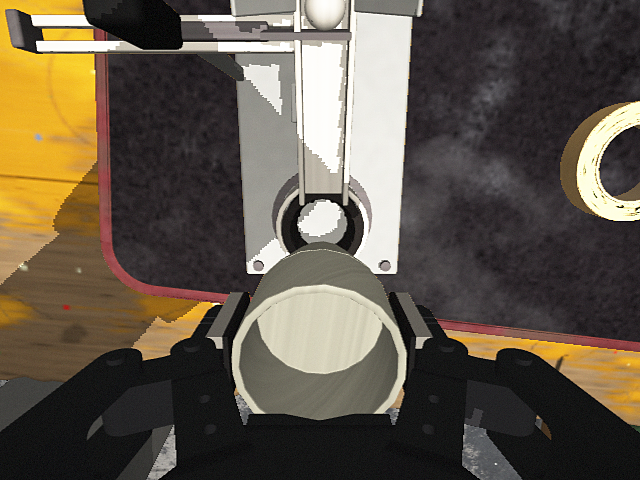

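The cup hangs upright in the grip with its rim at z 0.239, so its underside is 43 mm below the TCP. Now I'll lower it in steps and watch the force.

Run:
```python
from h import *
h=np.array([.5104,-.4085])
move_linear([*h,.12],vel=.12); move_linear([*h,.086],vel=.05); hold(.3)
s=sense(); f0=s["force"]; print(s["time_s"],s["ee_pos"],f0)
for z in np.arange(.084,.0745,-.001):
    move_linear([*h,z],vel=.01); s=sense(); print(round(z,4),s["ee_pos"].round(4),(s["force"]-f0).round(1),round(s["grip_width"],4))
    if abs(s["force"][2]-f0[2])>25: break
print(s["time_s"])
s=snapshot("wrist"); save(s,"w4.png"); np.savez("w4.npz",**s)
```

```text
12.1 [ 0.51045301 -0.40855301  0.08622789] [ 0.10215253 -0.5969998  -1.82678223]
0.084 [ 0.5103 -0.4085  0.0839] [-0.2  0.8  0.6] 0.0548
0.083 [ 0.5104 -0.4085  0.0829] [-1.4  1.1 -0.4] 0.0551
0.082 [ 0.5104 -0.4085  0.0819] [ 0.2  1.2 -0.8] 0.0548
0.081 [ 0.5104 -0.4085  0.0809] [0.6 1.2 0.3] 0.0555
0.08 [ 0.5105 -0.4086  0.08  ] [ 0.8 -0.   0. ] 0.0548
0.079 [ 0.5105 -0.4086  0.0791] [ 1.5 -0.8  0.8] 0.0547
0.078 [ 0.5106 -0.4087  0.0784] [ 2.4 -0.6  5.2] 0.0547
0.077 [ 0.5106 -0.4087  0.0773] [ 2.2 -0.8  6.9] 0.0551
0.076 [ 0.5105 -0.4087  0.0762] [ 3.3 -1.7  6.5] 0.0552
0.075 [ 0.5105 -0.4086  0.0751] [ 3.2 -2.5  6.6] 0.0551
14.7
```

View pics/w4.png

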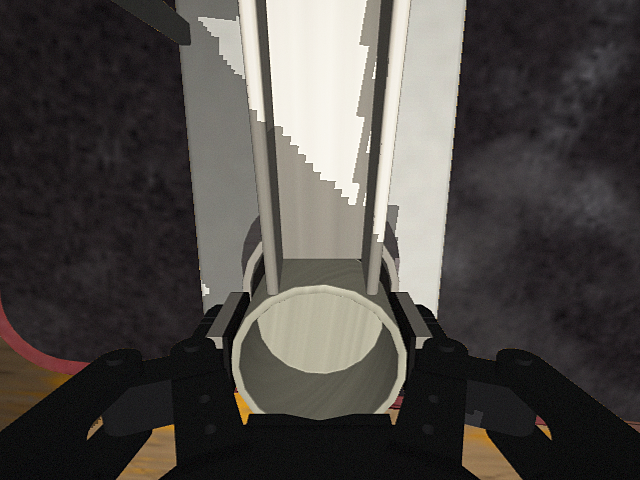

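Contact was at TCP z 0.0785, as predicted, and the liner slides at about 6.5 N. I'll press to just short of flush, release and measure.

```bash
cat > meas.py <<'E'
from h import *
def meas(n):
    s=snapshot("wrist"); save(s,n+".png"); np.savez(n+".npz",**s)
    p=pts(s,np.ones((480,640),bool)); H=np.array([.5104,-.408])
    d=p[:,:2]-H; r=np.hypot(*d.T); a=np.degrees(np.arctan2(d[:,1],d[:,0]))
    b=(p[:,2]>.04)&(p[:,2]<.08)
    for lo in range(-180,180,45):
        k=b&(a>=lo)&(a<lo+45)
        l=p[k&(r>.0285)&(r<.0305),2]; t=p[k&(r>.0335)&(r<.0355),2]; 
        print(lo,len(l),len(t),np.median(l).round(4) if len(l) else 0,np.median(t).round(4) if len(t) else 0)
    m=p[(p[:,2]>.10)&(p[:,2]<.12)&(r<.034)]
    top=m[m[:,2]>np.percentile(m[:,2],97)-.004]; print("cup rim z",np.percentile(m[:,2],[50,90,98]),circ(top))
E
python3 - <<'E'
from meas import *
h=np.array([.5104,-.4085])
for z in (.074,.073,.0717):
    move_linear([*h,z],vel=.01); s=sense(); print(s["ee_pos"].round(4),s["force"].round(1))
hold(.2); print(sense()["ee_pos"].round(4)); open_jaws(); hold(.2)
move_linear([*h,.16],vel=.15); move_linear([.46,-.41,.24],vel=.2); hold(.2)
meas("w5"); print(sense()["time_s"])
E
```

```text
[ 0.5105 -0.4086  0.074 ] [ 3.9 -3.2  3.7]
[ 0.5105 -0.4087  0.073 ] [ 4.6 -4.5  3.3]
[ 0.5105 -0.4086  0.0716] [ 3.8 -4.3  4. ]
[ 0.5105 -0.4086  0.0717]
-180 0 0 0 0
-135 0 7 0 0.0558
-90 0 70 0 0.0562
-45 21 89 0.0564 0.0562
0 49 88 0.0563 0.0562
45 14 80 0.0564 0.0558
90 0 66 0 0.056
135 0 1 0 0.0566
cup rim z [0.11015807 0.11120214 0.11181606] [ 0.51035411 -0.40828925  0.02612214]
17.9667
```

View pics/w5.png

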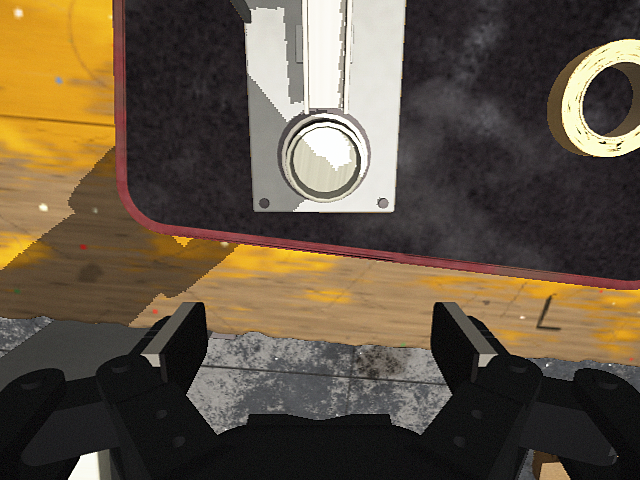

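The cup stands upright at (327,158) in the image. The liner is level with the rim: 0.0564 against 0.0562. Now the gate.

Run:
```python
from h import *
yaw=np.deg2rad(5.0); o=down(yaw); t=np.array([.6198,-.3217]); yd=np.array([-np.sin(yaw),np.cos(yaw)])
movep([*t,.27],o); move_linear([*t,.162],vel=.12); hold(.2)
s=sense(); f0=s["force"]; print(s["ee_pos"].round(4),f0.round(1))
close_gripper(); s=sense(); print(s["grip_width"],(s["force"]-f0).round(1))
f0=s["force"]
move_linear([*(t+yd*.038),.162],vel=.04); s=sense(); print(s["ee_pos"].round(4),(s["force"]-f0).round(1),s["grip_width"])
for d in np.arange(.040,.052,.001):
    move_linear([*(t+yd*d),.162],vel=.015); s=sense(); f=(s["force"]-f0); print(round(d,3),((s["ee_pos"][:2]-t)@yd).round(4),f.round(1))
    if f[:2]@yd<-15: break
print(s["grip_width"],s["time_s"])
snapshot("top")
hold(.5); open_jaws(); hold(.2)
p=sense()["ee_pos"]; move_linear([p[0],p[1],.28],vel=.2)
movep([.46,-.38,.33],down(yaw-np.pi/2)); hold(.2)
s=snapshot("wrist"); save(s,"w6.png"); np.savez("w6.npz",**s)
for l in ("ball_1_center","gate_tab"):
  for r in trace("wrist",l)[:4]: q=pts(s,r["mask"]); print(l,round(r["confidence"],2),r["at"],np.median(q,axis=0).round(4) if len(q) else 0)
q=pts(s,np.ones((480,640),bool)); q=q[(abs(q[:,2]-.189)<.003)&(q[:,1]>-.33)&(q[:,1]<-.22)&(abs(q[:,0]-.617)<.02)]
print("tab",len(q),np.percentile(q,[2,50,98],axis=0).round(4),sense()["time_s"])
```

```text
[ 0.62   -0.3218  0.1628] [ 0.3  0.1 -0.4]
0.015099329949370225 [-4.9  0.3  3.3]
[ 0.6162 -0.284   0.1621] [-1.1 -0.4 -0. ] 0.01518826578607391
0.04 0.0398 [-0.9 -1.7  0. ]
0.041 0.0407 [-0.  -1.9 -1.3]
0.042 0.0416 [-0.4 -2.3  0.3]
0.043 0.0426 [ 0.1 -3.5 -1.8]
0.044 0.0436 [-0.2 -2.6 -0.1]
0.045 0.0438 [ 1.5 -9.7 -2. ]
0.046 0.0438 [  4.  -16.6  -4.1]
0.014907003743236252 23.9417
ball_1_center 0.66 [328.6, 141.2] [ 0.5245 -0.3824  0.0563]
ball_1_center 0.57 [348.9, 173.9] [ 0.4949 -0.4076  0.0932]
gate_tab 0.64 [233.2, 4.9] [ 0.6158 -0.3004  0.1506]Traceback (most recent call last):
  File "<stdin>", line 20, in <module>
    return _quantile_unchecked(
        a, q, axis, out, overwrite_input, method, keepdims, weights)
    return _ureduce(a,
                    func=_quantile_ureduce_func,
    ...<5 lines>...
                    overwrite_input=overwrite_input,
                    method=method)
    r = func(a, **kwargs)
    result = _quantile(arr,
                       quantiles=q,
    ...<2 lines>...
                       out=out,
                       weights=wgt)
    slices_having_nans = np.isnan(arr[-1, ...])
                                  ~~~^^^^^^^^^
IndexError: index -1 is out of bounds for axis 0 with size 0
```

View pics/w6.png

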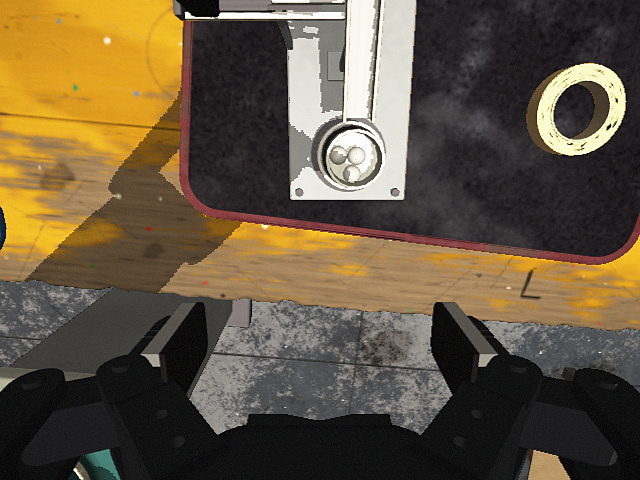

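All three balls are in the cup at (350,160), and the gate stopped hard with the force rising to 17 N. One last check of the liner and tab.

Run:
```python
from meas import *
movep([.49,-.38,.36],down(np.deg2rad(5)-np.pi/2)); hold(.3); meas("w7")
s=dict(np.load("w7.npz")); q=pts(s,np.ones((480,640),bool)); q=q[(abs(q[:,2]-.189)<.005)&(q[:,1]>-.34)&(q[:,1]<-.2)&(abs(q[:,0]-.617)<.025)]
if len(q): print("tab",len(q),np.percentile(q,[2,50,98],axis=0).round(4).tolist())
print(sense()["time_s"],sense()["force"])
```

```text
-180 0 0 0 0
-135 0 0 0 0
-90 2 34 0.0553 0.0556
-45 37 36 0.0564 0.0558
0 28 31 0.0563 0.0562
45 35 41 0.0562 0.0561
90 19 39 0.0567 0.0563
135 0 13 0 0.0557
cup rim z [0.10954951 0.11077401 0.1113679 ] [ 0.51012469 -0.40797327  0.02619318]
tab 692 [[0.6082, -0.2887, 0.1853], [0.6156, -0.2789, 0.189], [0.6234, -0.2681, 0.1909]]
28.2917 [ 0.55926519 -0.33276512  0.87351771]
```

```bash
python3 -c "
from rig import *
print(finish_job())"
```

```text
the job is handed in; nothing more can be done
None
```

The job is handed in: the cup is seated with the liner measured within about 0.5 mm of level with the steel rim, the gate is drawn to its end stop, and all three balls are in the cup, at about 28 s of the 58 s allowed.

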